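# Square a curing flask against the bench fence

## Task

Without gripping or lifting it, push the heavy brass flask with your fingertips, nudging it near its corners to walk it round on the bench, until its flat back faces the fence squarely while it still stands clear of the fence. Then push it on until the flat back sits flush against the fence along its whole width, neither end sticking out past the fence, and leave it there. Do not move the models, jars and tools standing about.

Things in the scene. Friction and masses are not known exactly. Their poses are not given: they have to be found in the camera images.
- flask: heavy brass casting (0.55-0.85 kg), 92 deep (x) x 100 wide (y) x 45 mm high, dark seam at half height; too wide to grip. Origin: centre of underside, z up. Flat back: the whole face at x=+46 mm. Front at x=-46 mm, flat for y=-34..34; front corners cut off at 45 deg (from x=-30 on the sides y=+-50). Weight central. Dry friction, 4 to 14 N to slide; stops at once when not pushed
- back_left (a point): foot of the flask's flat back at its +y end (flask frame x 46, y 50, z 0 mm)
- back_right (a point): foot of the flask's flat back at its -y end (flask frame x 46, y -50, z 0 mm)
- back_mid (a point): foot of the flask's flat back at its middle (flask frame x 46, y 0, z 0 mm). At the start the flask stands between fence and robot, its centre 0.145 to 0.17 m in front of the fence's face, turned 37 to 75 degrees anticlockwise (seen from above) away from facing the fence
- fence: aluminium bar 160 long (its y), 30 high, 14 mm thick, bolted down with a foot behind. Origin on the bench at the middle of its working face, the plane x=0, which looks along -x to the robot; x points away from the robot within 20 deg. Flask flush: its x axis along the fence's x axis, its back at fence x=0
- model_a: bystander, loose, origin at the centre of its underside: white plaster jaw model with a tooth arch, base 45 x 56 mm, 34 mm high, beside the fence's left end
- model_b: bystander, loose, origin at the centre of its underside: plaster jaw model on a reddish base, 45 x 56 mm, 34 mm high, to the right of the flask
- jar: bystander, loose, origin at the centre of its underside: small jar, 40 mm diameter, 55 mm high
- vial: bystander, loose, origin at the centre of its underside: brown vial, 28 mm diameter, 60 mm high
- beaker: bystander, loose, origin at the centre of its underside: open glass cup, 66 mm rim diameter, 75 mm high
- wax_knife: bystander, loose, origin at the centre of its underside: plaster spatula with a wide steel blade and a wooden handle, 150 mm long, lying along its x axis; origin near its middle
- pumice: bystander, loose, origin at the centre of its underside: reddish rubbing stone 60 x 35 x 20 mm
Mind the look-alikes: they are no part of the job. Several things have the shape of the fence; the one meant has the colours described above.

How it is judged:
By the outcome, as a careful person would: the job done as asked, in the order asked, and still so for the second after the job is handed in, with the robot touching nothing.
It also fails if it takes over 58 s, if anything falls off the work surface, if the arm or the gripper's body presses on something with over 40 N, if the wrist force passes 120 N, or if a joint passes its speed limit or range.

## Robot

A 6-joint arm with a two-finger parallel gripper is mounted at the origin on the work surface. World frame = base frame: x ahead of the robot, y to its left, z up, the work surface at z = 0. Lengths are in m, angles in rad, forces in N, time in s.
With the tool pointing down it reaches from about 0.375 to 0.9 m from the base axis. Payload 3.1 kg.
Tool frame: the origin (TCP) lies at the very end of the fingers, on their centre line; the grasp point (between the pads) lies 19 mm behind it; z points along the fingers, y is the line along which they close (so a half turn about z gives the same grasp; the last joint's range is limited). The gripper opens to 85 mm and grips with 20 to 120 N. Pads are 22 mm wide; open, the fingers measure 114 mm over their backs; the gripper's body (76 mm by 85 mm) begins 54 mm behind the grasp point. The pads swing forward as they close: fully open they stand 13 mm farther back than shut.
Start: joints at [1.161, 0.527, 1.433, -0, 1.181, -0.178], TCP at [0.143, 0.608, 0.231] pointing down, gripper open.
Joint ranges: [-3.08, 3.08], [-0.75, 2.2], [0.22, 2.44], [-1.43, 4.57], [0, 2.65], [-2.85, 2.85]. Speed limits (rad/s): [2.79, 2.79, 3.14, 3.14, 3.14, 3.14].

## Interface

Orientations are given as a unit quaternion [x, y, z, w].
In Python, from station import manip gives the robot as it stands.
- The arm moves only by the shell command python3 -m handwheel 'ROWS' [FORCE]. ROWS is JSON, a list of rows, each a list of 7 numbers: the shift along the world's x, y, z in mm, then the turn, a rotation vector about the world's x, y, z in degrees, then the opening, from 0 (shut) to 1 (fully open). A call has exactly 10 rows; each row shifts and turns the commanded pose from where the row before left it; what a row does not reach is not made up. A row lasts 1/8 s, in which the tool goes at most 62.5 mm and 10.7 degrees, less where a joint would pass 70% of its speed; a pose out of reach is approached as far as the arm can. A call is refused whole if a number of a shift passes 62.5 or a number of a turn 10.7, either way. A call with a gripper value outside its range is refused whole. The fingers move at their own pace and stop on an object; FORCE is the grip in N (left out, the last holds). Time passes only in rows, so rows that do not move let the fingers close, or fill a call up. It gives the time, the measured TCP pose, the force, the opening and the grip force at its end, in the units of the state.
- manip.sense(): the state, without advancing time (a new reading comes with each control period).
- manip.snapshot(name): name is "scene" or "top"; returns the picture (400x640x3 uint8, red, green, blue); there is no depth.
- manip.get_calibration(name): a dict with "K" (3x3 intrinsics, pixels), "rvec" (rotation vector, rad) and "tvec" (3), from world to camera coordinates, as OpenCV has them. Camera axes: x right, y down, z forward; pixel columns grow to the right and rows downward; lengths in m; the calibration is good to about 2 mm. A picture is of the moment at which its call begins. get_calibration takes no time and is no camera call.
- manip.sign_off(): hands the job in; it is judged then, once.
The state is a dict: "t": time; "q": joint angles; "qd": joint speeds; "tau": joint torques, N m; "tcp_pos": TCP position; "tool_rot": TCP orientation; "force": force on the tool from outside, world axes, zero at the start; "ft_torque": the same for the moment, N m; "finger_gap": opening from 0.0 (shut) to 1.0 (fully open); "gripper_force": force on a finger pad.
Only numpy, scipy, OpenCV 4.12 (cv2) and the standard library are available. Lean on these libraries where they do the work, as an engineer would, in place of code of your own. Each camera call takes 0.05 s, during which the arm holds its last target. There are 200 camera calls.

## Working session

There is one attempt and no reset: what is moved stays moved. The work goes in short steps, Python scripts to look and compute and a shell command to move; the robot and the scene stay as the last step left them, time stands still between calls to the robot, and variables do not carry over. Pictures are saved under pics/ and viewed, at most 10 in all, crops included, and the job is handed in when it is done.

```bash
mkdir -p pics; ls; python3 - <<'E'
from station import manip
import cv2
for n in("scene","top"):
    im=manip.snapshot(n); cv2.imwrite(f"pics/{n}0.png",im[:,:,::-1])
    c=manip.get_calibration(n); R=cv2.Rodrigues(c["rvec"])[0] if not isinstance(c["rvec"],list) else None
    print(n,c)
s=manip.sense();print(s["t"],s["tcp_pos"],s["tool_rot"],s["force"],s["finger_gap"])
E
```

```text
pics
scene {'K': array([[422.784662  ,   0.        , 319.12718042],
       [  0.        , 422.784662  , 201.91218176],
       [  0.        ,   0.        ,   1.        ]]), 'rvec': array([ 1.4528983 ,  1.92296777, -0.99712455]), 'tvec': array([ 0.09999187, -0.28121597,  1.42532447])}
top {'K': array([[401.40308377,   0.        , 316.96430278],
       [  0.        , 401.40308377, 197.96536135],
       [  0.        ,   0.        ,   1.        ]]), 'rvec': array([ 2.14989927, -2.04522988,  0.23747052]), 'tvec': array([0.01580838, 0.54553886, 0.8573868 ])}
0.1 [0.14266035 0.60782602 0.23044825] [ 1.15140177e-01  9.93348776e-01 -9.27479573e-04 -2.96946037e-04] [ 0.04274185  0.39739926 -0.30082866] 0.9977321042740187
```

View pics/top0.png

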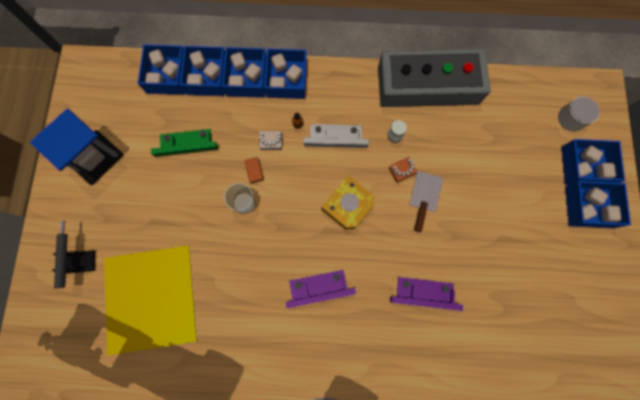

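View pics/scene0.png

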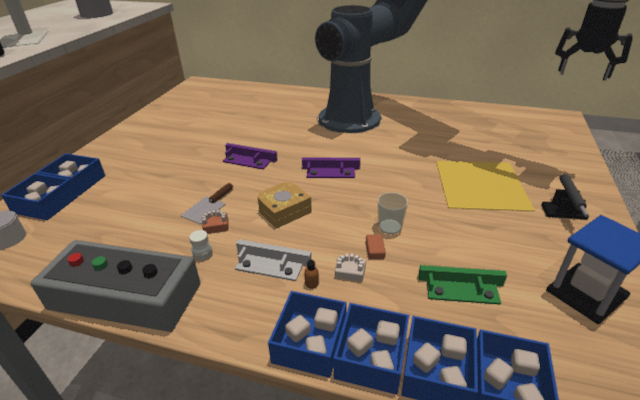

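The top view shows the grey fence at about (336,136), its bar along the lower edge, and the brass flask at (348,203). Model_a is at (271,140), model_b at (403,169), the vial at (297,121), the jar at (397,131) and the knife at (425,200). The green and purple bars are decoys. Next I measure.

```bash
cat > h.py <<'E'
import numpy as np, cv2
from station import manip
def cal(n):
    c=manip.get_calibration(n); return c["K"],np.array(c["rvec"]),np.array(c["tvec"])
def ray(n,px,z):
    K,r,t=cal(n); R=cv2.Rodrigues(r)[0]; px=np.atleast_2d(np.float64(px))
    d=(R.T@np.linalg.inv(K)@np.c_[px,np.ones(len(px))].T).T; o=-R.T@t
    return o+d*((z-o[2])/d[:,2])[:,None]
def proj(n,P):
    K,r,t=cal(n); return cv2.projectPoints(np.float64(P).reshape(-1,1,3),r,t,K,None)[0].reshape(-1,2)
def shot(n):
    return manip.snapshot(n)[:,:,::-1].copy()
E
python3 - <<'E'
from h import *
im=cv2.imread("pics/top0.png")
c=im[100:240,220:460]; cv2.imwrite("pics/crop0.png",cv2.resize(c,(800,467),interpolation=cv2.INTER_CUBIC))
for n,p in dict(fence=(336,143),flask=(349,203),model_a=(271,140),model_b=(403,169),jar=(397,131),vial=(297,121),beaker=(241,199),blade=(426,190),handle=(421,217),pum=(254,170)).items(): print(n,ray("top",p,0.02)[0].round(3))
hsv=cv2.cvtColor(im,cv2.COLOR_BGR2HSV)
for p in[(340,195),(356,190),(348,203),(336,142),(320,180),(350,224),(336,143)]: print(p,hsv[p[1],p[0]])
E
```

```text
fence [0.696 0.003 0.02 ]
flask [ 0.546 -0.034  0.02 ]
model_a [0.696 0.165 0.02 ]
model_b [ 0.637 -0.163  0.02 ]
jar [ 0.736 -0.148  0.02 ]
vial [0.75  0.103 0.02 ]
beaker [0.542 0.225 0.02 ]
blade [ 0.587 -0.219  0.02 ]
handle [ 0.52  -0.206  0.02 ]
pum [0.616 0.2   0.02 ]
(340, 195) [ 21 199 169]
(356, 190) [ 24 194 168]
(348, 203) [  3  22 141]
(336, 142) [ 15  21 147]
(320, 180) [ 16 148 171]
(350, 224) [ 21 200 173]
(336, 143) [ 15  21 121]
```

View pics/crop0.png

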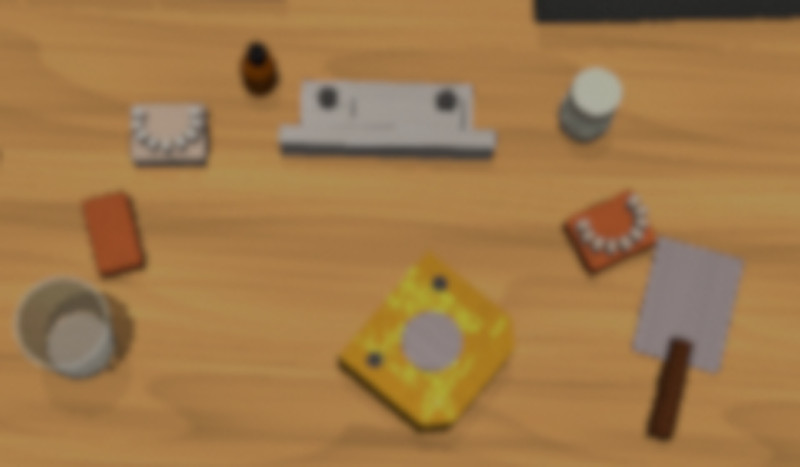

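The crop shows the flask's flat back facing upper left, running from crop (428,255) to (340,362), with the cut corners lower right. The fence's front edge runs about (280,148) to (494,155).

```bash
cat >> h.py <<'E'
def mask_flask(im):
    h=cv2.cvtColor(im,cv2.COLOR_BGR2HSV)
    m=cv2.inRange(h,(18,170,100),(34,255,255)); m[:150]=0 if False else m[:150]
    m[:, :270]=0; m[:,450:]=0; m[:100]=0; m[260:]=0
    return m
def lines(pts):
    pass
def flask(im,verbose=True):
    """fit back-left..: outline of top face at z=.045 -> pose via min-area rectangle + chamfer side"""
    m=mask_flask(im)
    n,l,s,_=cv2.connectedComponentsWithStats(m); k=1+np.argmax(s[1:,4])
    cs,_=cv2.findContours((l==k).astype(np.uint8),cv2.RETR_EXTERNAL,cv2.CHAIN_APPROX_NONE)
    c=max(cs,key=cv2.contourArea)[:,0].astype(float)
    W=ray("top",c,0.045)[:,:2]*1000
    hull=cv2.convexHull(W.astype(np.float32))[:,0]
    r=cv2.minAreaRect(W.astype(np.float32))
    return c,W,hull,r,s[k]
def fence(im):
    h=cv2.cvtColor(im,cv2.COLOR_BGR2HSV)
    return h
E
python3 - <<'E'
from h import *
im=cv2.imread("pics/top0.png")
c,W,hull,r,s=flask(im); print(s,r)
ap=cv2.approxPolyDP(hull.reshape(-1,1,2),4,True)[:,0]; print(ap.round(1))
d=np.roll(ap,-1,0)-ap; print(np.c_[np.hypot(*d.T),np.degrees(np.arctan2(d[:,1],d[:,0]))].round(1))
# fence: grey values along columns
g=cv2.cvtColor(im,cv2.COLOR_BGR2HSV)
for x in(310,322,336,350,362): print(x,[tuple(int(v) for v in g[y,x]) for y in range(135,152)])
for y in(140,142): print(y,[(x,int(g[y,x,1])) for x in list(range(299,309))+list(range(364,374))])
E
```

```text
[ 322  175   53   53 1288] ((540.4223022460938, -33.47657775878906), (93.52688598632812, 102.33270263671875), 52.923248291015625)
[[607.7 -27.5]
 [532.   30.6]
 [524.9  30.3]
 [485.2 -22.2]
 [484.1 -47.6]
 [533.1 -85.8]
 [547.6 -90.2]
 [568.8 -80.4]]
[[  95.5  142.5]
 [   7.1 -177.3]
 [  65.9 -127.1]
 [  25.4  -92.4]
 [  62.1  -38. ]
 [  15.2  -16.8]
 [  23.3   24.7]
 [  65.7   53.7]]
310 [(14, 63, 161), (14, 54, 157), (13, 41, 157), (13, 29, 160), (15, 22, 161), (14, 21, 160), (14, 22, 152), (15, 20, 127), (19, 22, 94), (13, 24, 73), (14, 56, 78), (15, 103, 106), (16, 132, 137), (16, 145, 157), (17, 147, 168), (17, 144, 173), (18, 142, 174)]
322 [(16, 21, 160), (15, 22, 159), (16, 21, 156), (14, 21, 156), (15, 23, 157), (16, 21, 158), (16, 22, 153), (15, 22, 139), (13, 21, 110), (13, 22, 81), (15, 41, 74), (15, 96, 98), (16, 131, 132), (16, 145, 155), (16, 148, 165), (17, 147, 170), (17, 145, 174)]
336 [(16, 21, 158), (14, 21, 155), (15, 21, 149), (16, 22, 150), (14, 21, 155), (14, 21, 157), (15, 20, 156), (15, 21, 147), (15, 21, 121), (17, 21, 86), (11, 30, 69), (14, 74, 83), (16, 
[... 369 characters left out ...]
67), (15, 104, 164), (15, 78, 160), (14, 47, 157), (16, 28, 156), (17, 23, 156), (14, 22, 152), (15, 23, 136), (13, 21, 107), (13, 23, 79), (16, 45, 73), (15, 94, 95), (15, 129, 128), (16, 144, 149), (16, 148, 157), (16, 149, 164)]
140 [(299, 147), (300, 147), (301, 144), (302, 128), (303, 91), (304, 48), (305, 27), (306, 21), (307, 21), (308, 21), (364, 31), (365, 31), (366, 31), (367, 39), (368, 65), (369, 114), (370, 142), (371, 148), (372, 149), (373, 148)]
142 [(299, 148), (300, 148), (301, 147), (302, 135), (303, 100), (304, 58), (305, 28), (306, 22), (307, 20), (308, 22), (364, 22), (365, 22), (366, 22), (367, 31), (368, 60), (369, 110), (370, 142), (371, 148), (372, 149), (373, 149)]
```

```bash
python3 - <<'E'
from h import *
xs=[310,322,336,350,362]
for z,ys in((.03,[142.42,142.9,143.2,143.25,143.8]),(0,[145.6,145.8,146.25,146.55,146.8])):
    P=ray("top",np.c_[xs,ys],z)*1000; a,b=np.polyfit(P[:,1],P[:,0],1); print(z,P[:,:2].round(1).tolist(),"x=",b,"+y*",a,"yaw",-np.degrees(np.arctan(a)))
e=ray("top",[(303.2,142),(368.3,142.8)],.03)*1000;print("ends",e.round(1))
# scene check of flask and fence points
print(proj("scene",[(.540,-.033,.045),(.6077,-.0275,.045),(.687,.08,.03),(.687,-.08,.03)]).round(1))
s=cv2.imread("pics/scene0.png"); cv2.imwrite("pics/crop1.png",cv2.resize(s[170:300,180:420],(800,433),interpolation=cv2.INTER_CUBIC))
E
```

```text
0.03 [[690.8, 67.4], [691.0, 37.9], [692.0, 3.5], [693.6, -30.8], [693.6, -60.3]] x= 692.2657022177135 +y* -0.025557726411656014 yaw 1.4640311457411368
0 [[693.7, 68.0], [694.7, 37.6], [695.3, 2.2], [696.3, -33.2], [697.1, -63.5]] x= 695.4898846988525 +y* -0.02503119237508509 yaw 1.4338822579205377
ends [[691.   84.1  30. ]
 [697.  -75.7  30. ]]
[[282.5 195.6]
 [274.1 213. ]
 [309.9 250.2]
 [238.  236.8]]
```

View pics/crop1.png

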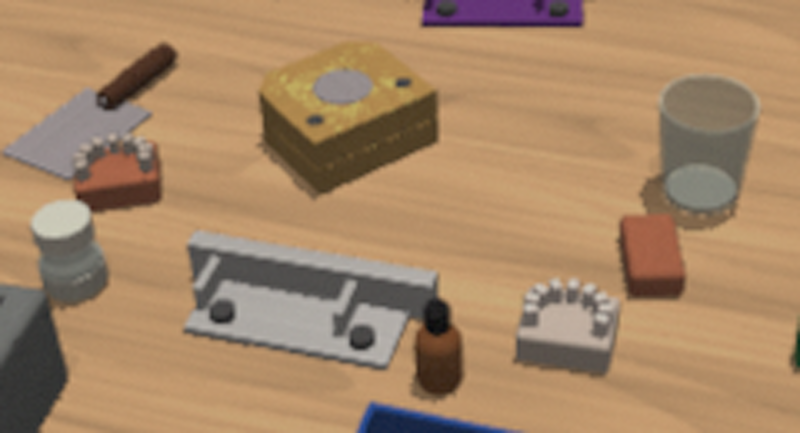

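Fence: origin about (693, 4) mm, yaw about 1.4°. Flask: centre about (540, −33), yaw about 52.7°, standing 153 mm off, which matches the data given. Plan: put two spread fingertips on the flat front, push along an arc to square the flask, then push straight. First I move to the staging point.

```bash
python3 -m handwheel '[[34,-31,0,0,0,-10,0.45],[34,-31,0,0,0,-10,0.45],[34,-31,0,0,0,-10,0.45],[34,-31,0,0,0,-10,0.45],[34,-31,0,0,0,-10,0.45],[34,-31,0,0,0,-10,0.45],[34,-31,0,0,0,-10,0.45],[34,-31,0,0,0,-10,0.45],[34,-31,0,0,0,-10,0.45],[34,-31,0,0,0,-10,0.45]]' 40; python3 -m handwheel '[[0,-40,-10,0,0,-1.4,0.45],[0,-40,-10,0,0,-1.4,0.45],[0,-40,-10,0,0,-1.4,0.45],[0,-40,-10,0,0,-1.4,0.45],[0,-40,-10,0,0,-1.4,0.45],[0,-40,-10,0,0,-1.4,0.45],[0,-40,-10,0,0,-1.4,0.45],[0,-40,-10,0,0,-1.4,0.45],[0,-40,-10,0,0,-1.4,0.45],[0,-40,-10,0,0,-1.4,0.45]]'
cat >> h.py <<'E'
from scipy.spatial.transform import Rotation as Ro
def st():
    s=manip.sense(); y=Ro.from_quat(s["tool_rot"]).as_matrix()[:,1]
    print("t",round(s["t"],2),"tcp",(np.array(s["tcp_pos"])*1000).round(1),"yaw_y",np.degrees(np.arctan2(y[1],y[0])).round(1),"F",np.round(s["force"],1),"gap",round(s["finger_gap"],3)); return s
E
python3 -c "from h import *;st()"
```

```text
t: 1.35
tcp_pos: [0.4836, 0.2972, 0.2309]
tool_rot: [0.837, 0.548, -0.0, -0.0]
force: [0.2, -0.1, -0.8]
finger_gap: 0.448
gripper_force: 0.0
t: 2.6
tcp_pos: [0.4827, -0.1028, 0.1308]
tool_rot: [0.896, 0.444, -0.0, -0.0]
force: [0.8, -0.1, -0.6]
finger_gap: 0.451
gripper_force: 0.0
t 2.6 tcp [ 482.7 -102.8  130.8] yaw_y -37.3 F [ 0.8 -0.1 -0.6] gap 0.451
```

```bash
python3 -m handwheel '[[0,-3,-15,0,0,0,0.45],[0,0,-15,0,0,0,0.45],[0,0,-15,0,0,0,0.45],[0,0,-15,0,0,0,0.45],[0,0,-15,0,0,0,0.45],[0,0,-15,0,0,0,0.45],[0,0,-15,0,0,0,0.45],[0,0,-10,0,0,0,0.45],[0,0,-4,0,0,0,0.45],[0,0,0,0,0,0,0.45]]'
python3 - <<'E'
from h import *
st()
a=shot("top")[100:260,230:470]; b=shot("scene")[150:280,180:420]
cv2.imwrite("pics/p2.png",np.vstack([cv2.resize(a,(600,400)),cv2.resize(b,(369,200))[:, :].copy() if 0 else cv2.copyMakeBorder(cv2.resize(b,(369,200)),0,0,0,231,0)]))
E
```

```text
t: 3.85
tcp_pos: [0.4829, -0.1046, 0.0121]
tool_rot: [0.896, 0.444, -0.0, -0.0]
force: [0.0, -0.8, 0.1]
finger_gap: 0.45
gripper_force: 0.0
t 3.85 tcp [ 482.9 -104.6   12.1] yaw_y -37.2 F [ 0.  -0.8  0.1] gap 0.45
```

View pics/p2.png

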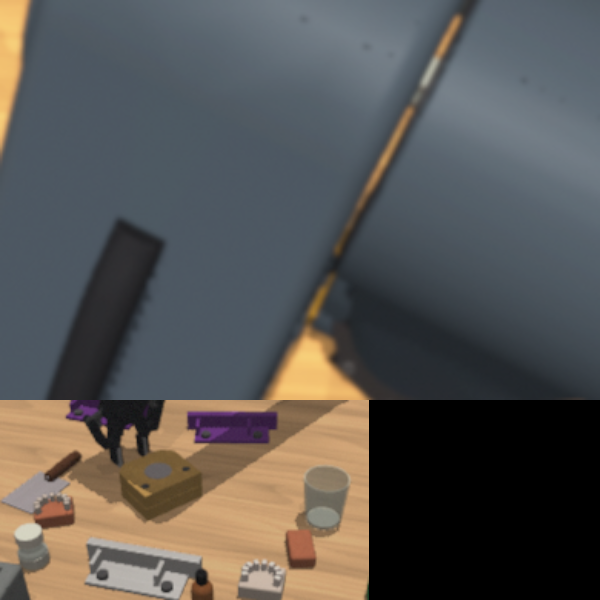

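The arm blocks the top camera here. The scene view shows both fingertips down behind the flask's front, upright and clear of it. I advance along the flask's normal until contact.

```bash
python3 -m handwheel '[[3.6,4.8,0,0,0,0,0.45],[3.6,4.8,0,0,0,0,0.45],[2.4,3.2,0,0,0,0,0.45],[2.4,3.2,0,0,0,0,0.45],[1.2,1.6,0,0,0,0,0.45],[1.2,1.6,0,0,0,0,0.45],[1.2,1.6,0,0,0,0,0.45],[1.2,1.6,0,0,0,0,0.45],[0,0,0,0,0,0,0.45],[0,0,0,0,0,0,0.45]]'
python3 -c "from h import *;st()"
python3 -m handwheel '[[1.2,1.6,0,0,0,0,0.45],[1.2,1.6,0,0,0,0,0.45],[0.6,0.8,0,0,0,0,0.45],[0.6,0.8,0,0,0,0,0.45],[0.6,0.8,0,0,0,0,0.45],[0.6,0.8,0,0,0,0,0.45],[0.6,0.8,0,0,0,0,0.45],[0.6,0.8,0,0,0,0,0.45],[0,0,0,0,0,0,0.45],[0,0,0,0,0,0,0.45]]'
python3 -c "from h import *;st()"
```

```text
t: 5.2
tcp_pos: [0.4997, -0.0822, 0.0123]
tool_rot: [0.896, 0.444, -0.0, -0.0]
force: [0.2, 0.3, 0.3]
finger_gap: 0.445
gripper_force: 0.0
t 5.2 tcp [499.7 -82.2  12.3] yaw_y -37.2 F [0.2 0.3 0.3] gap 0.445
t: 6.45
tcp_pos: [0.5051, -0.0746, 0.0123]
tool_rot: [0.896, 0.445, -0.001, -0.0]
force: [-3.5, -4.4, 1.4]
finger_gap: 0.449
gripper_force: 2.6
t 6.45 tcp [505.1 -74.6  12.3] yaw_y -37.2 F [-3.5 -4.4  1.4] gap 0.449
```

```bash
python3 - <<'E'
from h import *
C=np.array([600,-78.]);r=np.array([505.1,-74.6])-C
P=[C+Ro.from_euler('z',-1.71*k,degrees=True).as_matrix()[:2,:2]@r for k in range(31)]
print(np.diff(P,axis=0).round(1).tolist(),P[10],P[20],P[30])
E
```

```text
[[0.1, 2.8], [0.2, 2.8], [0.3, 2.8], [0.4, 2.8], [0.5, 2.8], [0.6, 2.8], [0.6, 2.8], [0.7, 2.7], [0.8, 2.7], [0.9, 2.7], [1.0, 2.7], [1.0, 2.6], [1.1, 2.6], [1.2, 2.6], [1.3, 2.5], [1.4, 2.5], [1.4, 2.4], [1.5, 2.4], [1.6, 2.4], [1.6, 2.3], [1.7, 2.3], [1.8, 2.2], [1.8, 2.2], [1.9, 2.1], [2.0, 2.0], [2.0, 2.0], [2.1, 1.9], [2.1, 1.9], [2.2, 1.8], [2.2, 1.7]] [510.29498    -46.84587689] [523.42113699 -21.84621349] [543.3179353   -1.81132931]
```

```bash
python3 -m handwheel '[[0.1,2.8,0,0,0,-1.71,0.45],[0.2,2.8,0,0,0,-1.71,0.45],[0.3,2.8,0,0,0,-1.71,0.45],[0.4,2.8,0,0,0,-1.71,0.45],[0.5,2.8,0,0,0,-1.71,0.45],[0.6,2.8,0,0,0,-1.71,0.45],[0.6,2.8,0,0,0,-1.71,0.45],[0.7,2.7,0,0,0,-1.71,0.45],[0.8,2.7,0,0,0,-1.71,0.45],[0.9,2.7,0,0,0,-1.71,0.45]]'
python3 - <<'E'
from h import *
st()
a=shot("top")[100:260,230:470]; b=shot("scene")[150:280,180:420]
cv2.imwrite("pics/p3.png",np.vstack([cv2.resize(b,(720,390)),cv2.copyMakeBorder(cv2.resize(a,(300,200)),0,0,0,420,0)]))
E
```

```text
t: 7.7
tcp_pos: [0.5088, -0.046, 0.0123]
tool_rot: [0.952, 0.306, -0.002, -0.001]
force: [-4.6, -4.3, 3.2]
finger_gap: 0.45
gripper_force: 3.1
t 7.7 tcp [508.8 -46.   12.3] yaw_y -54.3 F [-4.6 -4.3  3.2] gap 0.45
```

View pics/p3.png

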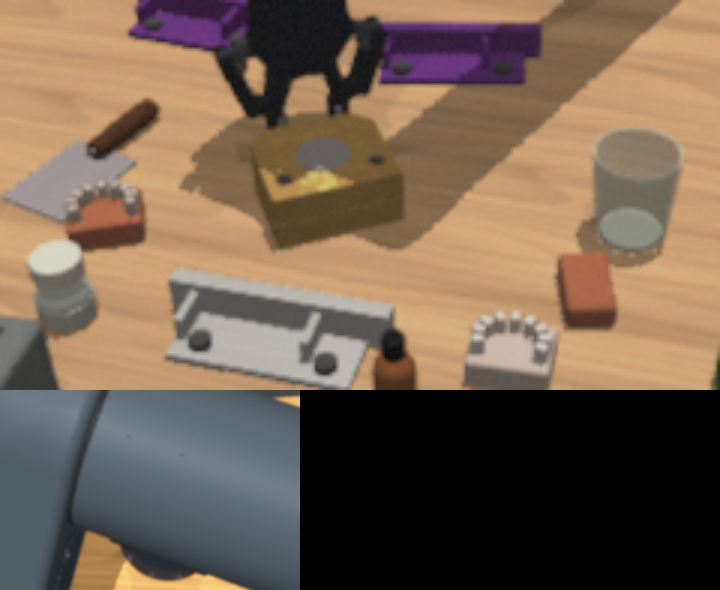

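The scene view shows the flask turned with both fingertips still on its front, at about (275,115) and (340,108) in the crop. Bystanders are untouched, so I continue the arc.

```bash
python3 -m handwheel '[[1.2,2.7,0,0,0,-1.71,0.45],[1.2,2.6,0,0,0,-1.71,0.45],[1.2,2.6,0,0,0,-1.71,0.45],[1.3,2.6,0,0,0,-1.71,0.45],[1.4,2.5,0,0,0,-1.71,0.45],[1.4,2.5,0,0,0,-1.71,0.45],[1.5,2.4,0,0,0,-1.71,0.45],[1.6,2.4,0,0,0,-1.71,0.45],[1.6,2.4,0,0,0,-1.71,0.45],[1.7,2.3,0,0,0,-1.71,0.45]]'
python3 -m handwheel '[[1.7,2.3,0,0,0,-1.71,0.45],[1.8,2.2,0,0,0,-1.71,0.45],[1.9,2.2,0,0,0,-1.71,0.45],[1.9,2.1,0,0,0,-1.71,0.45],[2.0,2.0,0,0,0,-1.71,0.45],[2.0,2.0,0,0,0,-1.71,0.45],[2.1,1.9,0,0,0,-1.71,0.45],[2.1,1.9,0,0,0,-1.71,0.45],[2.2,1.8,0,0,0,-1.71,0.45],[2.2,1.7,0,0,0,-1.71,0.45]]'
python3 - <<'E'
from h import *
st()
b=shot("scene"); cv2.imwrite("pics/p4raw.png",b); b=b[170:290,180:380]
cv2.imwrite("pics/p4.png",cv2.resize(b,(800,480)))
E
```

```text
t: 9.05
tcp_pos: [0.5203, -0.0203, 0.0122]
tool_rot: [0.987, 0.161, -0.005, -0.002]
force: [-8.2, -3.2, 6.4]
finger_gap: 0.453
gripper_force: 4.4
t: 10.3
tcp_pos: [0.5382, 0.0006, 0.0121]
tool_rot: [1.0, 0.013, -0.007, -0.002]
force: [-10.4, -0.3, 9.8]
finger_gap: 0.45
gripper_force: 5.3
t 10.3 tcp [538.2   0.6  12.1] yaw_y -88.5 F [-10.4  -0.3   9.8] gap 0.45
```

View pics/p4.png

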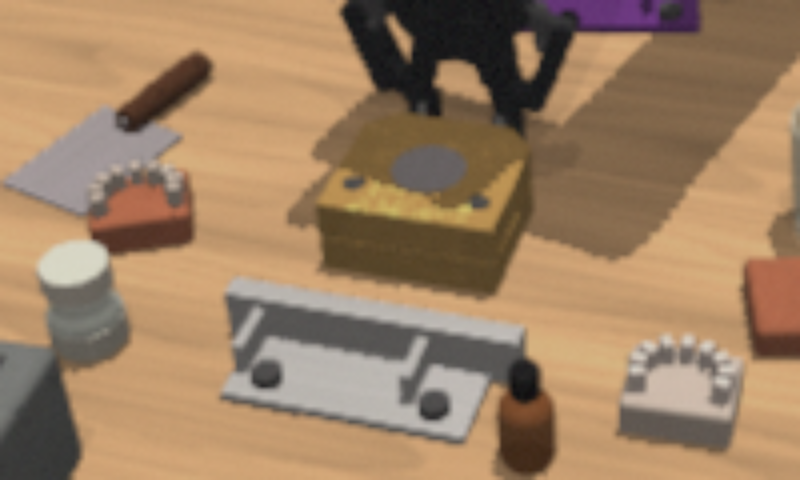

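The flask now looks square to the fence, with its back top edge from crop (320,207) to (498,236). I measure it against the fence.

```bash
python3 - <<'E'
from h import *
q=lambda u,v:(180+u/4-.375,170+v/4-.375)
print("back top R,L",(ray("scene",[q(320,207),q(498,236)],.045)*1000).round(1)[:,:2])
print("back foot R,L",(ray("scene",[q(324,267),q(489,294)],0)*1000).round(1)[:,:2])
print("fence top back edge R,L",(ray("scene",[q(230,294),q(523,342)],.03)*1000).round(1)[:,:2])
print("fence top front edge R,L",(ray("scene",[q(235,280),q(524,326)],.03)*1000).round(1)[:,:2])
E
```

```text
back top R,L [[643.4 -47.1]
 [641.8  53.6]]
back foot R,L [[641.6 -50.6]
 [639.   45.5]]
fence top back edge R,L [[705.9 -73. ]
 [700.4  85.3]]
fence top front edge R,L [[695.  -75.3]
 [689.1  82.3]]
```

Fence yaw is about 1.4–2°, flask yaw about 1–1.5°, clearance about 50 mm and lateral offset under 5 mm. I pause, then push straight.

```bash
python3 -m handwheel '[[0,0,0,0,0,0,0.45],[2,0.1,0,0,0,0,0.45],[4,0.1,0,0,0,0,0.45],[5,0.1,0,0,0,0,0.45],[5,0.1,0,0,0,0,0.45],[5,0.1,0,0,0,0,0.45],[5,0.1,0,0,0,0,0.45],[5,0.1,0,0,0,0,0.45],[4,0.1,0,0,0,0,0.45],[3,0.1,0,0,0,0,0.45]]'
python3 -c "from h import *;st()"
python3 -m handwheel '[[1,0,0,0,0,0,0.45],[1,0,0,0,0,0,0.45],[1,0,0,0,0,0,0.45],[1,0,0,0,0,0,0.45],[1,0,0,0,0,0,0.45],[1,0,0,0,0,0,0.45],[1,0,0,0,0,0,0.45],[1,0,0,0,0,0,0.45],[0,0,0,0,0,0,0.45],[0,0,0,0,0,0,0.45]]'
python3 -c "from h import *;st()"
```

```text
t: 11.6
tcp_pos: [0.5768, 0.0013, 0.0119]
tool_rot: [1.0, 0.013, -0.006, -0.001]
force: [-11.1, -0.3, 8.1]
finger_gap: 0.448
gripper_force: 5.2
t 11.6 tcp [576.8   1.3  11.9] yaw_y -88.5 F [-11.1  -0.3   8.1] gap 0.448
t: 12.85
tcp_pos: [0.5849, 0.0013, 0.0119]
tool_rot: [1.0, 0.013, -0.006, -0.001]
force: [-9.8, -0.6, 7.6]
finger_gap: 0.451
gripper_force: 4.8
t 12.85 tcp [584.9   1.3  11.9] yaw_y -88.5 F [-9.8 -0.6  7.6] gap 0.451
```

```bash
for i in 1; do python3 -m handwheel '[[0.5,0,0,0,0,0,0.45],[0.5,0,0,0,0,0,0.45],[0.5,0,0,0,0,0,0.45],[0.5,0,0,0,0,0,0.45],[0.5,0,0,0,0,0,0.45],[0.5,0,0,0,0,0,0.45],[0.5,0,0,0,0,0,0.45],[0.5,0,0,0,0,0,0.45],[0,0,0,0,0,0,0.45],[0,0,0,0,0,0,0.45]]'; done;python3 -c "from h import *;st()"; python3 -m handwheel '[[0.5,0,0,0,0,0,0.45],[0.5,0,0,0,0,0,0.45],[0.5,0,0,0,0,0,0.45],[0.5,0,0,0,0,0,0.45],[0.5,0,0,0,0,0,0.45],[0.5,0,0,0,0,0,0.45],[0,0,0,0,0,0,0.45],[0,0,0,0,0,0,0.45],[0,0,0,0,0,0,0.45],[0,0,0,0,0,0,0.45]]';python3 -c "from h import *;st()"
```

```text
t: 14.1
tcp_pos: [0.588, 0.0013, 0.0119]
tool_rot: [1.0, 0.013, -0.007, -0.001]
force: [-10.2, -0.7, 8.1]
finger_gap: 0.447
gripper_force: 5.6
t 14.1 tcp [588.    1.3  11.9] yaw_y -88.5 F [-10.2  -0.7   8.1] gap 0.447
t: 15.35
tcp_pos: [0.5879, 0.0014, 0.0119]
tool_rot: [1.0, 0.013, -0.01, -0.002]
force: [-16.1, -1.7, 13.9]
finger_gap: 0.449
gripper_force: 8.3
t 15.35 tcp [587.9   1.4  11.9] yaw_y -88.5 F [-16.1  -1.7  13.9] gap 0.449
```

The TCP has stopped at 588 mm while the force climbs, so the flask is at the fence. I press a bit more to seat it.

```bash
python3 -m handwheel '[[0.5,0,0,0,0,0,0.45],[0.5,0,0,0,0,0,0.45],[0.5,0,0,0,0,0,0.45],[0.5,0,0,0,0,0,0.45],[0.5,0,0,0,0,0,0.45],[0.5,0,0,0,0,0,0.45],[0.5,0,0,0,0,0,0.45],[0.5,0,0,0,0,0,0.45],[0,0,0,0,0,0,0.45],[0,0,0,0,0,0,0.45]]'
python3 - <<'E'
from h import *
st()
b=shot("scene"); b=b[170:290,180:380]
cv2.imwrite("pics/p5.png",cv2.resize(b,(800,480),interpolation=cv2.INTER_CUBIC))
E
```

```text
t: 16.6
tcp_pos: [0.5877, 0.0014, 0.0119]
tool_rot: [1.0, 0.013, -0.015, -0.002]
force: [-22.8, -4.2, 19.9]
finger_gap: 0.451
gripper_force: 12.0
t 16.6 tcp [587.7   1.4  11.9] yaw_y -88.5 F [-22.8  -4.2  19.9] gap 0.451
```

View pics/p5.png

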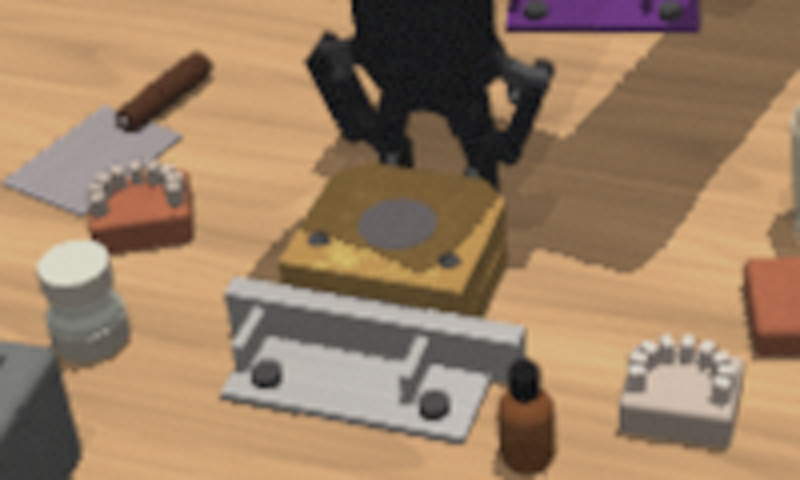

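The flask stands behind the fence with its ends within it: back top edge (280,265)–(460,299), fence (235,280)–(524,326). I back straight off and raise to check squareness from the top view.

```bash
python3 -m handwheel '[[-4,-0.1,0,0,0,0,0.45],[-6,-0.1,0,0,0,0,0.45],[-8,-0.2,0,0,0,0,0.45],[-15,0,0,0,0,0,0.45],[-15,0,0,0,0,0,0.45],[-10,0,30,0,0,0,0.45],[0,0,40,0,0,0,0.45],[0,0,40,0,0,0,0.45],[0,40,40,0,0,0,0.45],[0,50,10,0,0,0,0.45]]'
python3 -m handwheel '[[0,50,0,0,0,0,0.45],[0,50,0,0,0,0,0.45],[0,50,0,0,0,0,0.45],[0,50,0,0,0,0,0.45],[0,50,0,0,0,0,0.45],[-20,50,0,0,0,0,0.45],[-30,40,0,0,0,0,0.45],[0,0,0,0,0,0,0.45],[0,0,0,0,0,0,0.45],[0,0,0,0,0,0,0.45]]'
python3 - <<'E'
from h import *
st()
a=shot("top"); cv2.imwrite("pics/top6.png",a); b=shot("scene"); cv2.imwrite("pics/scene6.png",b)
cv2.imwrite("pics/p6.png",np.vstack([cv2.resize(a[110:210,280:400],(600,500)*1,interpolation=cv2.INTER_CUBIC)]))
E
```

```text
t: 17.9
tcp_pos: [0.5469, 0.0894, 0.1756]
tool_rot: [1.0, 0.011, 0.004, -0.0]
force: [-0.0, -0.5, -0.8]
finger_gap: 0.452
gripper_force: 0.0
t: 19.15
tcp_pos: [0.4949, 0.4282, 0.1723]
tool_rot: [1.0, 0.012, 0.0, -0.0]
force: [-0.1, -0.1, -0.1]
finger_gap: 0.449
gripper_force: 0.0
t 19.15 tcp [494.9 428.2 172.3] yaw_y -88.6 F [-0.1 -0.1 -0.1] gap 0.449
```

View pics/p6.png

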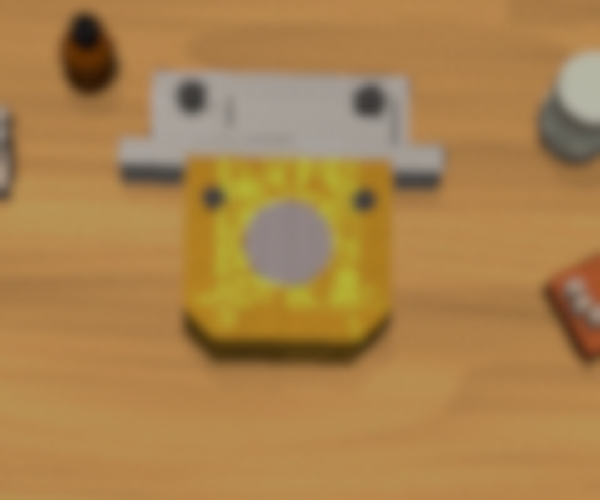

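The flask sits against the fence, from crop (187,157) to (393,160), well inside the fence ends at (118,150) and (443,160). I fit both edges numerically.

```bash
python3 - <<'E'
from h import *
a=cv2.imread("pics/top6.png"); S=cv2.cvtColor(a,cv2.COLOR_BGR2HSV)[:,:,1].astype(float)
pts=[]
for x in range(321,355):   # sat edge grey->brass
    for y in range(136,150):
        if S[y,x]<110<=S[y+1,x]: pts.append((x,y+(110-S[y,x])/(S[y+1,x]-S[y,x]))); break
P=ray("top",pts,.045)*1000; f=np.polyfit(P[:,1],P[:,0],1); print("back: x0",f[1],"yaw",-np.degrees(np.arctan(f[0])),np.std(P[:,0]-np.polyval(f,P[:,1])))
# sides -> yaw & y of flask
for lo,hi,name,s in((312,322,"L",1),(352,364,"R",-1)):
    q=[]
    for y in range(146,170):
        r=range(lo,hi) if s>0 else range(hi,lo,-1)
        for x in r:
            if S[y,x]<178<=S[y,x+s]: q.append((x+s*(178-S[y,x])/(S[y,x+s]-S[y,x]),y)); break
    Q=ray("top",q,.045)*1000
    g=np.polyfit(Q[:,0],Q[:,1],1); print(name,len(q),"y at 647",np.polyval(g,647).round(1),"yaw",np.degrees(np.arctan(g[0])).round(2))
# fence, both sides of flask and original full length: top front edge
def fe(im,cols):
    V=cv2.cvtColor(im,cv2.COLOR_BGR2HSV)[:,:,2].astype(float); p=[]
    for x in cols:
        for y in range(139,148):
            if V[y,x]>113>=V[y+1,x]: p.append((x,y+(V[y,x]-113)/(V[y,x]-V[y+1,x]))); break
    P=ray("top",p,.03)*1000; f=np.polyfit(P[:,1],P[:,0],1); return len(p),f[1],-np.degrees(np.arctan(f[0]))
print("fence now",fe(a,list(range(306,315))+list(range(361,367))))
print("fence start",fe(cv2.imread("pics/top0.png"),range(307,366)))
# rear edge of bar / other objects: diff of bystanders
b=cv2.imread("pics/top0.png"); d=cv2.absdiff(a,b).max(2)
for n,(x,y) in dict(model_a=(271,140),model_b=(403,169),jar=(397,131),vial=(297,121),beaker=(241,199),blade=(426,190),handle=(421,217),pum=(254,170)).items(): print(n,int(np.percentile(d[y-8:y+9,x-8:x+9],95)),end=" ")
E
```

```text
back: x0 691.6553820953125 yaw 1.311014704295288 0.15561364898410818
L 24 y at 647 49.0 yaw 1.22
R 24 y at 647 -49.2 yaw 1.77
fence now (15, np.float64(691.7443091751392), np.float64(1.3411979796519657))
fence start (59, np.float64(692.131379633494), np.float64(1.645992065971551))
model_a 9 model_b 8 jar 9 vial 9 beaker 8 blade 8 handle 9 pum 8
```

The flask's back edge is at x 691.7 mm, yaw 1.3°. The fence face is at about 691.7–692.1 mm, yaw 1.3–1.6°, so it is flush. Bystander image differences are at noise level, so nothing else moved.

```bash
python3 -c "
from station import manip;print(manip.sign_off())"
```

```text
the job is handed in; nothing more can be done
None
```

The flask was turned square about 50 mm clear of the fence, then pushed on until its flat back sat flush between the fence ends (within about 0.5 mm and 0.4° by the top camera); nothing else moved, and I handed the job in at about 19 s.

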